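# Set out the enamel colours on the painter's bench rack

## Robot

A 6-joint arm with a two-finger parallel gripper is mounted at the origin on the work surface. World frame = base frame: x ahead of the robot, y to its left, z up, the work surface at z = 0. Lengths are in m, angles in rad, forces in N, time in s.
With the tool pointing down it reaches from about 0.275 to 0.975 m from the base axis. Payload 8.4 kg.
Tool frame: the origin (TCP) lies at the very end of the fingers, on their centre line; the grasp point (between the pads) lies 19 mm behind it; z points along the fingers, y is the line along which they close (so a half turn about z gives the same grasp; the last joint's range is limited). The gripper opens to 92 mm and grips with 3 to 60 N. Pads are 20 mm wide; open, the fingers measure 128 mm over their backs; the gripper's body (75 mm by 189 mm) begins 69 mm behind the grasp point.
Start: joints at [-1.213, 0.353, 1.633, -0, 1.155, -0.002], TCP at [0.22, -0.585, 0.186] pointing down, gripper open.
Joint ranges: [-2.63, 2.63], [-0.92, 2.1], [0.06, 2.66], [-1.3, 4.44], [0, 2.69], [-3.02, 3.02]. Speed limits (rad/s): [2.22, 2.22, 2.79, 3.14, 3.14, 3.14].

## Interface

Orientations are given as a rotation vector (axis times angle).
In Python, from rig import * gives the robot as it stands.
- The arm moves only by the tool drive_tool, never from a script. Its argument "rows" is a list of rows, each an object with "hand": the closure in counts, from 0 (fully open) to 255 (shut); "travel": the shift along the tool's x, y, z each as a share of 0.12 m, from -1 to 1, a list of three; "angular": the turn, a rotation vector about the tool's x, y, z each as a share of pi/4 rad, from -1 to 1, a list of three. A call has 1 to 10 rows; each row is the pose to reach, as a shift and turn from the pose commanded when the call began, along the tool's axes at that moment; what a row does not reach only later rows make up. A row lasts 1/8 s, in which the tool goes at most 62.5 mm and 10.7 degrees, less where a joint would pass 70% of its speed; a pose out of reach is approached as far as the arm can. A call with a number of a shift or a turn outside -1 to 1 is refused whole. A call with a gripper value outside its range is refused whole. The fingers move at their own pace and stop on an object; "force" is the grip in N (left out, the last holds). Time passes only in rows, so rows that repeat a pose let the fingers close. It gives the time, the measured TCP pose, the force, the opening and the grip force at its end, in the units of the state.
- sense(): the state, without advancing time (a new reading comes with each control period).
- read_camera(name): name is "scene" or "top" or "wrist"; returns a dict with "img" (480x640x3 uint8, red, green, blue), "z_map" (480x640 float32, m along the optical axis (not along the pixel's ray), 0 where there is no reading), "mtx" (3x3 intrinsics, pixels), "eye" and "orientation" of the camera in the world. Camera axes: x right, y up, looking along -z (the intrinsics and any distortion apply to the point x, -y, -z); pixel columns grow to the right and rows downward; lengths in m; the calibration is good to about 2 mm. The wrist camera is an equidistant fisheye: a pixel r from the principal point sees the ray r / f radians off the axis. A picture is of the moment at which its call begins.
- job_done(): hands the job in; it is judged then, once.
The state is a dict: "clock": time; "joint_positions": joint angles; "qvel": joint speeds; "joint_efforts": joint torques, N m; "ee_pos": TCP position; "eef_rot": TCP orientation; "contact_force": force on the tool from outside, world axes, zero at the start; "moment": the same for the moment, N m; "opening": finger opening in m; "finger_force": force on a finger pad.
Only numpy, scipy, OpenCV 4.12 (cv2) and the standard library are available. Lean on these libraries where they do the work, as an engineer would, in place of code of your own. Each camera call takes 0.05 s, during which the arm holds its last target. There are 200 camera calls.

## Task

The painter uses these colours one after another from left to right: carry the four enamel jars from the dark wooden store rack over to the empty white bench rack, one jar to a bay, in the same left-to-right order (seen from the robot's side) as they stand in the store rack, where each one's sample tile stays behind in front of its bay. They are glass, so stand each one upright on the floor of its bay rather than dropping it, don't tip any over, and leave the lilac dish, the water tub and the ink bottle where they are.

Things in the scene. Friction and masses are not known exactly. Their poses are not given: they have to be found in the camera images.
- store_rack: Dark wooden rack, fixed; holds the jars at the start. Near-side ledge with tiles, to x = -70 mm, under 14 mm high. Origin: underside, mid-row. x axis away from the robot's side (turned up to 0.3 rad), y along the row, to the left. Bay centres at x = 0, y = +96, +32, -32, -96 mm (left to right), 60 x 60 mm inside, floor 6 mm up; rims and partitions 4 mm thick, tops 16 mm above the table.
- bench_rack: White sheet-metal rack, fixed, empty at the start, black pads in its bays, no tiles. Origin: underside, mid-row. x axis away from the robot's side (turned up to 0.3 rad), y along the row, to the left. Bay centres at x = 0, y = +96, +32, -32, -96 mm (left to right), 60 x 60 mm inside, floor 6 mm up; rims and partitions 4 mm thick, tops 16 mm above the table.
- jar_blue_mid (a point): Loose shut glass jar of blue enamel: 42 mm diameter, 72 mm high, 0.1 to 0.2 kg, blue body, white cap with blue disc on top. The point is its centre, 36 mm above its foot (42 mm above the table when in a bay). Grip it across the row, where both sides are free above the 16 mm rims; along the row the next jar may be only 12 mm away.
- jar_red_mid (a point): Loose shut glass jar of red enamel: 42 mm diameter, 72 mm high, 0.1 to 0.2 kg, red body, white cap with red disc on top. The point is its centre, 36 mm above its foot (42 mm above the table when in a bay). Grip it across the row, where both sides are free above the 16 mm rims; along the row the next jar may be only 12 mm away.
- jar_yellow_mid (a point): Loose shut glass jar of yellow enamel: 42 mm diameter, 72 mm high, 0.1 to 0.2 kg, yellow body, white cap with yellow disc on top. The point is its centre, 36 mm above its foot (42 mm above the table when in a bay). Grip it across the row, where both sides are free above the 16 mm rims; along the row the next jar may be only 12 mm away.
- jar_green_mid (a point): Loose shut glass jar of green enamel: 42 mm diameter, 72 mm high, 0.1 to 0.2 kg, green body, white cap with green disc on top. The point is its centre, 36 mm above its foot (42 mm above the table when in a bay). Grip it across the row, where both sides are free above the 16 mm rims; along the row the next jar may be only 12 mm away.
- tile_blue: Small blue fired sample tile, 24 x 34 mm, fixed on the ledge of the store rack in front of the bay where the blue jar stands at the start; it stays. Origin under its centre, 52 mm to -x of that bay's centre in the store rack's axes.
- tile_red: Small red fired sample tile, 24 x 34 mm, fixed on the ledge of the store rack in front of the bay where the red jar stands at the start; it stays. Origin under its centre, 52 mm to -x of that bay's centre in the store rack's axes.
- tile_yellow: Small yellow fired sample tile, 24 x 34 mm, fixed on the ledge of the store rack in front of the bay where the yellow jar stands at the start; it stays. Origin under its centre, 52 mm to -x of that bay's centre in the store rack's axes.
- tile_green: Small green fired sample tile, 24 x 34 mm, fixed on the ledge of the store rack in front of the bay where the green jar stands at the start; it stays. Origin under its centre, 52 mm to -x of that bay's centre in the store rack's axes.
- lilac_dish: Bystander: shut dish of lilac enamel with a pale rim, 72 mm diameter, 22 mm high; origin under its centre. Leave alone.
- water_tub: Bystander: open white plastic tub, 100 mm across, 60 mm high; origin under its centre. Leave alone.
- ink_bottle: Bystander: low square amber glass bottle with black cap, 46 mm square, 54 mm high; origin under its centre. Leave alone.

How it is judged:
By the outcome, as a careful person would: the job done as asked, in the order asked, and still so for the second after the job is handed in, with the robot touching nothing.
It also fails if it takes over 104 s, if anything falls off the work surface, if the arm or the gripper's body presses on something with over 40 N, if the wrist force passes 120 N, or if a joint passes its speed limit or range.

## Working session

There is one attempt and no reset: what is moved stays moved. The work goes in short steps, Python scripts to look and compute and a tool call to move; the robot and the scene stay as the last step left them, time stands still between calls to the robot, and variables do not carry over. Pictures are saved under pics/ and viewed, at most 14 in all, crops included, and the job is handed in when it is done.

Besides the shell and the picture viewer there is one more tool, called after ">>>" by a JSON object that holds its "method" and its "body", one argument or row to a line. drive_tool: Moves the arm, as the interface text tells. Its arguments: {"type":"object","properties":{"rows":{"type":"array"},"force":{"type":"number"}},"required":["rows"]}

```bash
mkdir -p pics; ls; python3 - <<'E'
from rig import *
import cv2,numpy as np
for n in("top","scene"):
    c=read_camera(n);cv2.imwrite(f"pics/{n}0.png",c["img"][:,:,::-1]);np.savez(f"{n}0.npz",**c)
    print(n,c["mtx"],c["eye"],c["orientation"])
s=sense();print(s)
E
```

```text
pics
top [[552.03703988   0.         316.68826195]
 [  0.         552.03703988 236.79801806]
 [  0.           0.           1.        ]] [0.46055223 0.00170618 1.03152342] [ 0.10478773 -0.13739957 -1.56601499]
scene [[558.76824471   0.         314.34454531]
 [  0.         558.76824471 234.94809645]
 [  0.           0.           1.        ]] [ 1.06415279 -0.7724256   0.75478527] [0.89244315 0.2452602  0.51144299]
{'clock': 0.1, 'joint_positions': array([-1.21340532e+00,  3.53564477e-01,  1.63405569e+00, -1.18247885e-05,
        1.15518028e+00, -2.44522583e-03]), 'qvel': array([-0.0007452 , -0.00132788, -0.0027427 ,  0.00061836, -0.00238119,
       -0.00192296]), 'joint_efforts': array([ 1.89557941e-03, -5.94899225e+01, -3.34932339e+01,  7.00640841e-02,
        1.82866515e-02, -5.11987491e-05]), 'ee_pos': array([ 0.21988016, -0.58454098,  0.18554952]), 'eef_rot': array([-3.08971304e+00, -5.61979888e-01,  3.51526606e-04]), 'contact_force': array([ 1.35280162, -0.00208487, -0.04171123]), 'moment': array([ 0.01161596, -0.04129667,  0.02290091]), 'finger_force': 0.0, 'opening': 0.09206801322885551}
```

View pics/top0.png

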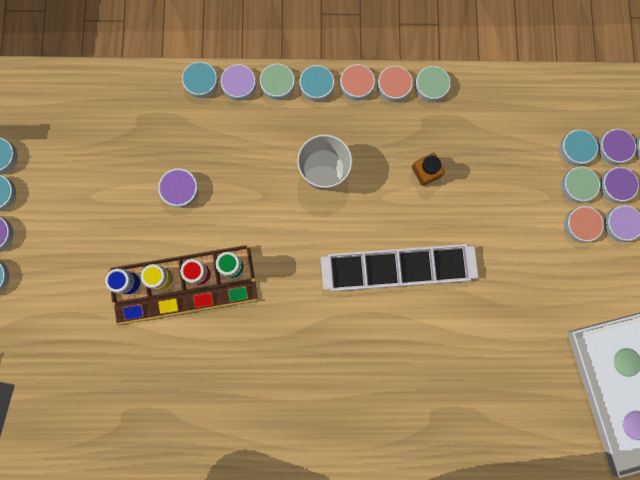

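View pics/scene0.png

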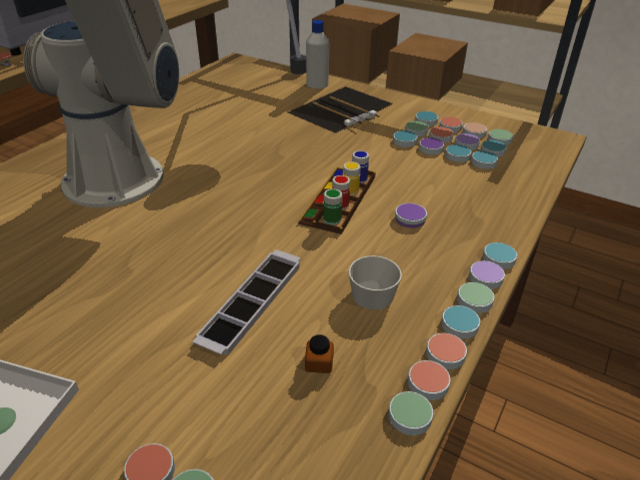

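The top picture shows the store rack with blue, yellow, red and green caps, left to right, near (120,281), (155,276), (192,271) and (229,264). The tiles in front match. The empty bench rack has pads near (347,271) to (449,264). The scene view shows the same order, with the tub and ink bottle beyond the bench rack.

```bash
cat > h.py <<'E'
import numpy as np,cv2
from scipy.spatial.transform import Rotation as R
def cast(c,uv,z):
    K=c["mtx"];d=np.array([(uv[0]-K[0,2])/K[0,0],-(uv[1]-K[1,2])/K[1,1],-1])
    d=R.from_rotvec(c["orientation"]).as_matrix()@d
    return c["eye"]+d*(z-c["eye"][2])/d[2]
def px(c,p):
    v=R.from_rotvec(c["orientation"]).as_matrix().T@(np.array(p)-c["eye"]);K=c["mtx"]
    return np.array([K[0,2]+K[0,0]*v[0]/-v[2],K[1,2]-K[1,1]*v[1]/-v[2]])
def blobs(m,lo,hi):
    n,_,st,ce=cv2.connectedComponentsWithStats(m.astype(np.uint8))
    return [(int(st[i,4]),ce[i]) for i in range(1,n) if lo<=st[i,4]<=hi]
def colour(img):
    h=cv2.cvtColor(img,cv2.COLOR_RGB2HSV).astype(int);H,S,V=h[...,0],h[...,1],h[...,2];b=(S>190)&(V>80)
    return dict(blue=b&(H>110)&(H<130),yellow=b&(H>22)&(H<35)&(V>170),red=b&((H<5)|(H>175)),green=b&(H>55)&(H<85))
E
python3 - <<'E'
from h import *
c=dict(np.load("top0.npz"));s=dict(np.load("scene0.npz"))
roi=np.zeros((480,640),bool);roi[230:340,80:280]=1
tiles=[]
for k,m in colour(c["img"]).items():
    for a,uv in blobs(m&roi,60,2000):
        print(k,a,uv.round(1),"z.079",cast(c,uv,.079).round(4),"z.013",cast(c,uv,.013).round(4),"depth pt z",)
img=c["img"].astype(int);dark=(img.max(2)<60);roi[:]=0;roi[235:300,315:485]=1
P=[]
for a,uv in sorted(blobs(dark&roi,300,2000),key=lambda b:b[1][0]):
    p=cast(c,uv,.006);P.append(p);print("pad",a,uv.round(1),p.round(4))
P=np.array(P);d=P[0]-P[-1];print("len",np.linalg.norm(d),"yaw",np.arctan2(-d[0],d[1]),P.mean(0))
# scene check of pads and depth
sroi=np.zeros((480,640),bool);sroi[245:360,190:305]=1
for a,uv in blobs((s["img"].max(2)<60)&sroi,300,3000): print("scene pad",a,uv.round(1),cast(s,uv,.006).round(4))
E
```

```text
blue 213 [116.4 280. ] z.079 [0.5328 0.325  0.079 ] z.013 [0.5378 0.3475 0.013 ] depth pt z
blue 173 [132.8 311.9] z.079 [0.4787 0.2943 0.079 ] z.013 [0.4799 0.3146 0.013 ] depth pt z
yellow 222 [151.9 275.5] z.079 [0.5407 0.2649 0.079 ] z.013 [0.5462 0.2831 0.013 ] depth pt z
yellow 205 [167.6 305.6] z.079 [0.4892 0.236  0.079 ] z.013 [0.4912 0.2522 0.013 ] depth pt z
red 211 [191.5 270.4] z.079 [0.5495 0.1974 0.079 ] z.013 [0.5556 0.211  0.013 ] depth pt z
red 210 [202.5 299.7] z.079 [0.4992 0.177  0.079 ] z.013 [0.5019 0.1892 0.013 ] depth pt z
green 209 [227.1 262.9] z.079 [0.5626 0.1368 0.079 ] z.013 [0.5697 0.1462 0.013 ] depth pt z
green 166 [237.7 293.9] z.079 [0.5092 0.1173 0.079 ] z.013 [0.5126 0.1253 0.013 ] depth pt z
pad 830 [346.8 271.4] [ 0.555  -0.0759  0.006 ]
pad 824 [381.1 268.9] [ 0.5597 -0.14    0.006 ]
pad 815 [415.1 266.3] [ 0.5647 -0.2039  0.006 ]
pad 801 [449.2 263.9] [ 0.5694 -0.2682  0.006 ]
len 0.19293020550696408 yaw 0.07478903209427025 [ 0.56219665 -0.171998    0.006     ]
scene pad 375 [276.6 268.7] [ 0.5545 -0.0768  0.006 ]
scene pad 438 [260.  287.8] [ 0.5592 -0.1408  0.006 ]
scene pad 509 [241.9 308.6] [ 0.5639 -0.2048  0.006 ]
scene pad 593 [222.4 331.4] [ 0.5688 -0.2689  0.006 ]
```

>>> {"method": "drive_tool", "body": {
  "rows": [
    {"hand": 0,"travel": [0.25,-0.24,0],"angular": [0,0,-0.22]},
    {"hand": 0,"travel": [0.5,-0.48,0],"angular": [0,0,-0.44]},
    {"hand": 0,"travel": [0.75,-0.72,0],"angular": [0,0,-0.66]},
    {"hand": 0,"travel": [1,-0.96,0],"angular": [0,0,-0.88]}
  ]
}}

```text
clock: 0.6
ee_pos: [0.2921, -0.4335, 0.1859]
eef_rot: [-2.713, -1.583, -0.0]
contact_force: [-0.1, -0.2, 0.2]
opening: 0.0924
finger_force: 0.0
```

```bash
cat >> h.py <<'E'
def plan(s,p,yaw):
    """shift (share of .12) and turn (share of pi/4) in tool axes from state s to TCP p, tool down, tool x at yaw"""
    T=R.from_rotvec(s["eef_rot"]);G=R.from_matrix([[np.cos(yaw),np.sin(yaw),0],[np.sin(yaw),-np.cos(yaw),0],[0,0,-1]])
    t=T.as_matrix().T@(np.array(p)-s["ee_pos"])/.12;a=(T.inv()*G).as_rotvec()/(np.pi/4)
    print("clock",round(s["clock"],2),"at",s["ee_pos"].round(4),"travel",t.round(3),"ang",a.round(3),"F",np.array(s["contact_force"]).round(1),"open",round(s["opening"],4))
E
python3 -c "
from rig import *; from h import *
plan(sense(),[.5626,.1368,.186],1.742)"
```

```text
clock 0.6 at [ 0.2921 -0.4335  0.1859] travel [ 5.247e+00 -3.760e-01  1.000e-03] ang [-0.    -0.001 -0.873] F [-0.1 -0.2  0.2] open 0.0924
```

>>> {"method": "drive_tool", "body": {
  "rows": [
    {"hand": 0,"travel": [0.33,0,0],"angular": [0,0,-0.21]},
    {"hand": 0,"travel": [0.67,-0.1,0],"angular": [0,0,-0.42]},
    {"hand": 0,"travel": [1,-0.15,0],"angular": [0,0,-0.64]},
    {"hand": 0,"travel": [1,-0.15,0],"angular": [0,0,-0.85]}
  ]
}}

```text
clock: 1.1
ee_pos: [0.3361, -0.3194, 0.186]
eef_rot: [-2.041, -2.387, -0.001]
contact_force: [-0.5, -0.2, -1.1]
opening: 0.0922
finger_force: 0.0
```

```bash
python3 -c "
from rig import *; from h import *
plan(sense(),[.5626,.1368,.186],1.742)"
```

```text
clock 1.1 at [ 0.3361 -0.3194  0.186 ] travel [3.463e+00 2.454e+00 3.000e-03] ang [-0.    -0.001 -0.02 ] F [-0.5 -0.2 -1.1] open 0.0922
```

>>> {"method": "drive_tool", "body": {
  "rows": [
    {"hand": 0,"travel": [0.29,0.2,0],"angular": [0,0,0]},
    {"hand": 0,"travel": [0.58,0.41,0],"angular": [0,0,0]},
    {"hand": 0,"travel": [0.865,0.615,0],"angular": [0,0,0]}
  ]
}}

```text
clock: 1.48
ee_pos: [0.3938, -0.207, 0.1861]
eef_rot: [-2.052, -2.379, 0.0]
contact_force: [0.0, -0.7, 0.2]
opening: 0.0918
finger_force: 0.0
```

>>> {"method": "drive_tool", "body": {
  "rows": [
    {"hand": 0,"travel": [0.29,0.2,0],"angular": [0,0,0]},
    {"hand": 0,"travel": [0.58,0.41,0],"angular": [0,0,0]},
    {"hand": 0,"travel": [0.865,0.615,0],"angular": [0,0,0]}
  ]
}}

```text
clock: 1.85
ee_pos: [0.4515, -0.0934, 0.1861]
eef_rot: [-2.051, -2.379, 0.0]
contact_force: [0.3, -1.0, 1.1]
opening: 0.0922
finger_force: 0.0
```

>>> {"method": "drive_tool", "body": {
  "rows": [
    {"hand": 0,"travel": [0.29,0.2,0],"angular": [0,0,0]},
    {"hand": 0,"travel": [0.58,0.41,0],"angular": [0,0,0]},
    {"hand": 0,"travel": [0.865,0.615,0],"angular": [0,0,0]}
  ]
}}

```text
clock: 2.22
ee_pos: [0.5092, 0.0202, 0.186]
eef_rot: [-2.051, -2.379, 0.0]
contact_force: [0.2, -0.8, 0.0]
opening: 0.0919
finger_force: 0.0
```

>>> {"method": "drive_tool", "body": {
  "rows": [
    {"hand": 0,"travel": [0.29,0.2,0],"angular": [0,0,0]},
    {"hand": 0,"travel": [0.58,0.41,0],"angular": [0,0,0]},
    {"hand": 0,"travel": [0.865,0.615,0],"angular": [0,0,0]},
    {"hand": 0,"travel": [0.865,0.615,0],"angular": [0,0,0]},
    {"hand": 0,"travel": [0.865,0.615,0],"angular": [0,0,0]}
  ]
}}

```text
clock: 2.85
ee_pos: [0.5659, 0.1318, 0.1857]
eef_rot: [-2.05, -2.379, 0.002]
contact_force: [-0.5, -0.5, -0.8]
opening: 0.0919
finger_force: 0.0
```

```bash
python3 -c "
from rig import *; from h import *
plan(sense(),[.5626,.1368,.03],1.742)
c=read_camera('wrist');cv2.imwrite('pics/w1.png',c['img'][:,:,::-1])"
```

```text
clock 2.85 at [0.5659 0.1318 0.1857] travel [ 0.046 -0.019  1.297] ang [-0.002  0.001 -0.029] F [-0.5 -0.5 -0.8] open 0.0919
```

View pics/w1.png

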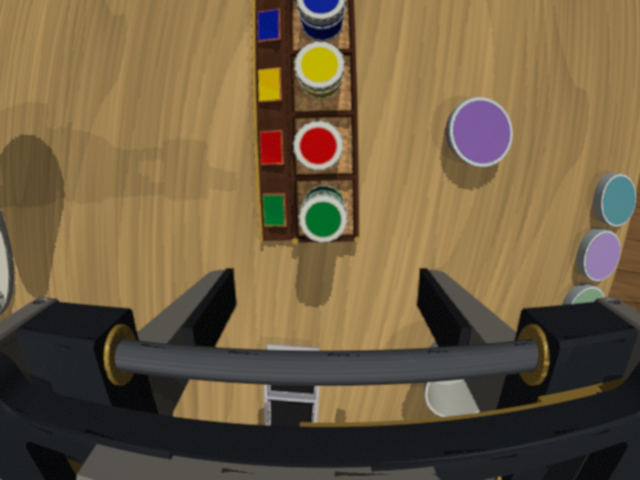

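The wrist view shows the green cap at (323,214), between the fingers (inner edges at columns 235 and 420). The jar is centred across the row, so I descend.

>>> {"method": "drive_tool", "body": {
  "rows": [
    {"hand": 0,"travel": [0.045,-0.02,0.3],"angular": [0,0,-0.03]},
    {"hand": 0,"travel": [0.045,-0.02,0.6],"angular": [0,0,-0.03]},
    {"hand": 0,"travel": [0.045,-0.02,0.8],"angular": [0,0,-0.03]},
    {"hand": 0,"travel": [0.045,-0.02,0.8],"angular": [0,0,-0.03]}
  ]
}}

```text
clock: 3.4
ee_pos: [0.5617, 0.1358, 0.0888]
eef_rot: [-2.023, -2.401, 0.005]
contact_force: [-0.4, 0.0, -0.2]
opening: 0.0916
finger_force: 0.0
```

>>> {"method": "drive_tool", "body": {
  "rows": [
    {"hand": 0,"travel": [0,0,0.25],"angular": [0,0,0]},
    {"hand": 0,"travel": [0,0,0.5],"angular": [0,0,0]},
    {"hand": 0,"travel": [0,0,0.5],"angular": [0,0,0]},
    {"hand": 0,"travel": [0,0,0.5],"angular": [0,0,0]}
  ]
}}

```text
clock: 3.9
ee_pos: [0.5645, 0.1372, 0.0319]
eef_rot: [2.023, 2.402, 0.002]
contact_force: [-0.1, 1.4, -0.5]
opening: 0.0919
finger_force: 0.0
```

```bash
python3 -c "
from rig import *; from h import *
plan(sense(),[.5626,.1368,.03],1.742)"
```

```text
clock 3.9 at [0.5645 0.1372 0.0319] travel [-0.001 -0.016  0.015] ang [ 0.002 -0.    -0.   ] F [-0.1  1.4 -0.5] open 0.0919
```

>>> {"method": "drive_tool", "body": {
  "rows": [
    {"hand": 60,"travel": [0,0,0],"angular": [0,0,0]},
    {"hand": 100,"travel": [0,0,0],"angular": [0,0,0]},
    {"hand": 180,"travel": [0,0,0],"angular": [0,0,0]},
    {"hand": 180,"travel": [0,0,0],"angular": [0,0,0]},
    {"hand": 180,"travel": [0,0,0],"angular": [0,0,0]},
    {"hand": 180,"travel": [0,0,0],"angular": [0,0,0]},
    {"hand": 180,"travel": [0,0,0],"angular": [0,0,0]}
  ],
  "force": 25
}}

```text
clock: 4.78
ee_pos: [0.5634, 0.1373, 0.0301]
eef_rot: [-2.023, -2.403, 0.0]
contact_force: [-1.0, 0.7, 0.6]
opening: 0.0415
finger_force: 25.0
```

```bash
python3 -c "
from rig import *; from h import *
s=sense();plan(s,[.5694,-.2682,.03],1.646);print(s['finger_force'])"
```

```text
clock 4.78 at [0.5634 0.1373 0.0301] travel [-3.338e+00 -5.260e-01  1.000e-03] ang [-0.     0.     0.122] F [-1.   0.7  0.6] open 0.0415
24.960189163684845
```

>>> {"method": "drive_tool", "body": {
  "rows": [
    {"hand": 180,"travel": [0,0,-0.1],"angular": [0,0,0]},
    {"hand": 180,"travel": [0,0,-0.3],"angular": [0,0,0]},
    {"hand": 180,"travel": [0,0,-0.6],"angular": [0,0,0]},
    {"hand": 180,"travel": [0,0,-0.9],"angular": [0,0,0]},
    {"hand": 180,"travel": [0,0,-0.9],"angular": [0,0,0]},
    {"hand": 180,"travel": [0,0,-0.9],"angular": [0,0,0]}
  ]
}}

```text
clock: 5.52
ee_pos: [0.563, 0.1372, 0.1377]
eef_rot: [-2.023, -2.403, 0.001]
contact_force: [-0.2, 1.3, -1.6]
opening: 0.0415
finger_force: 25.0
```

>>> {"method": "drive_tool", "body": {
  "rows": [
    {"hand": 180,"travel": [-0.2,-0.03,0],"angular": [0,0,0.03]},
    {"hand": 180,"travel": [-0.45,-0.07,0],"angular": [0,0,0.06]},
    {"hand": 180,"travel": [-0.7,-0.11,0],"angular": [0,0,0.09]},
    {"hand": 180,"travel": [-1,-0.16,0],"angular": [0,0,0.12]}
  ]
}}

```text
clock: 6.02
ee_pos: [0.5638, 0.015, 0.1364]
eef_rot: [-2.133, -2.304, 0.003]
contact_force: [-0.3, 0.3, -2.3]
opening: 0.0417
finger_force: 25.0
```

>>> {"method": "drive_tool", "body": {
  "rows": [
    {"hand": 180,"travel": [-0.3,-0.02,0],"angular": [0,0,0]},
    {"hand": 180,"travel": [-0.6,-0.04,0],"angular": [0,0,0]},
    {"hand": 180,"travel": [-0.9,-0.06,0],"angular": [0,0,0]}
  ]
}}

```text
clock: 6.4
ee_pos: [0.5649, -0.0934, 0.1364]
eef_rot: [-2.133, -2.304, 0.002]
contact_force: [0.7, 0.4, -1.8]
opening: 0.0415
finger_force: 25.0
```

>>> {"method": "drive_tool", "body": {
  "rows": [
    {"hand": 180,"travel": [-0.3,-0.02,0],"angular": [0,0,0]},
    {"hand": 180,"travel": [-0.6,-0.03,0],"angular": [0,0,0]},
    {"hand": 180,"travel": [-0.9,-0.04,0],"angular": [0,0,0]},
    {"hand": 180,"travel": [-0.9,-0.04,0],"angular": [0,0,0]}
  ]
}}

```text
clock: 6.9
ee_pos: [0.5686, -0.2023, 0.1363]
eef_rot: [-2.136, -2.301, 0.002]
contact_force: [-0.8, -0.1, -1.8]
opening: 0.0413
finger_force: 25.0
```

```bash
python3 -c "
from rig import *; from h import *
s=sense();plan(s,[.5694,-.2682,.03],1.646);print(s['finger_force'])"
```

```text
clock 6.9 at [ 0.5686 -0.2023  0.1363] travel [-0.549 -0.032  0.886] ang [-0.003 -0.001 -0.001] F [-0.8 -0.1 -1.8] open 0.0413
24.95459944009781
```

>>> {"method": "drive_tool", "body": {
  "rows": [
    {"hand": 180,"travel": [-0.3,-0.02,0],"angular": [0,0,0]},
    {"hand": 180,"travel": [-0.55,-0.03,0],"angular": [0,0,0]},
    {"hand": 180,"travel": [-0.55,-0.03,0.2],"angular": [0,0,0]},
    {"hand": 180,"travel": [-0.55,-0.03,0.45],"angular": [0,0,0]},
    {"hand": 180,"travel": [-0.55,-0.03,0.6],"angular": [0,0,0]},
    {"hand": 180,"travel": [-0.55,-0.03,0.6],"angular": [0,0,0]},
    {"hand": 180,"travel": [-0.55,-0.03,0.6],"angular": [0,0,0]}
  ]
}}

```text
clock: 7.78
ee_pos: [0.5718, -0.2665, 0.0668]
eef_rot: [2.133, 2.305, 0.0]
contact_force: [-0.2, -0.0, -1.9]
opening: 0.0413
finger_force: 25.0
```

```bash
python3 -c "
from rig import *; from h import *
s=sense();plan(s,[.5694,-.2682,.031],1.646)
c=read_camera('scene');cv2.imwrite('pics/s2.png',cv2.resize(c['img'][230:380,140:340,::-1],None,fx=3,fy=3))"
```

```text
clock 7.78 at [ 0.5718 -0.2665  0.0668] travel [-0.013 -0.021  0.298] ang [0.001 0.    0.003] F [-0.2 -0.  -1.9] open 0.0413
```

View pics/s2.png

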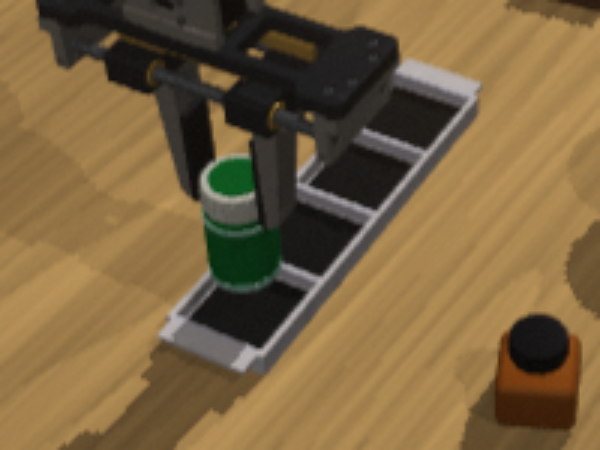

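The green jar is upright in the gripper, with its foot near crop (243,285) and hovering about 37 mm above the rightmost bay. I lower it gently.

>>> {"method": "drive_tool", "body": {
  "rows": [
    {"hand": 180,"travel": [-0.01,-0.02,0.15],"angular": [0,0,0]},
    {"hand": 180,"travel": [-0.01,-0.02,0.24],"angular": [0,0,0]},
    {"hand": 180,"travel": [-0.01,-0.02,0.28],"angular": [0,0,0]},
    {"hand": 180,"travel": [-0.01,-0.02,0.29],"angular": [0,0,0]},
    {"hand": 180,"travel": [-0.01,-0.02,0.3],"angular": [0,0,0]},
    {"hand": 180,"travel": [-0.01,-0.02,0.3],"angular": [0,0,0]}
  ]
}}

```text
clock: 8.57
ee_pos: [0.5691, -0.268, 0.0304]
eef_rot: [2.134, 2.305, 0.0]
contact_force: [-0.5, 0.2, -0.9]
opening: 0.0416
finger_force: 25.0
```

>>> {"method": "drive_tool", "body": {
  "rows": [
    {"hand": 180,"travel": [0,0,0.006],"angular": [0,0,0]},
    {"hand": 180,"travel": [0,0,0.006],"angular": [0,0,0]},
    {"hand": 180,"travel": [0,0,0.006],"angular": [0,0,0]}
  ]
}}

```text
clock: 8.95
ee_pos: [0.5692, -0.2682, 0.03]
eef_rot: [2.134, 2.305, 0.0]
contact_force: [-1.7, -0.3, 6.0]
opening: 0.0415
finger_force: 25.0
```

>>> {"method": "drive_tool", "body": {
  "rows": [
    {"hand": 120,"travel": [0,0,0],"angular": [0,0,0]},
    {"hand": 80,"travel": [0,0,0],"angular": [0,0,0]},
    {"hand": 0,"travel": [0,0,0],"angular": [0,0,0]},
    {"hand": 0,"travel": [0,0,0],"angular": [0,0,0]},
    {"hand": 0,"travel": [0,0,0],"angular": [0,0,0]},
    {"hand": 0,"travel": [0,0,-0.2],"angular": [0,0,0]},
    {"hand": 0,"travel": [0,0,-0.6],"angular": [0,0,0]},
    {"hand": 0,"travel": [0,0,-0.95],"angular": [0,0,0]},
    {"hand": 0,"travel": [0,0,-0.95],"angular": [0,0,0]},
    {"hand": 0,"travel": [0,0,-0.95],"angular": [0,0,0]}
  ]
}}

```text
clock: 10.2
ee_pos: [0.5684, -0.2677, 0.1428]
eef_rot: [-2.134, -2.305, 0.0]
contact_force: [-0.6, -0.7, -0.2]
opening: 0.0924
finger_force: 0.0
```

```bash
python3 -c "
from rig import *; from h import *
s=sense();plan(s,[.5495,.1974,.144],1.742)
c=read_camera('scene');cv2.imwrite('pics/s3.png',cv2.resize(c['img'][130:380,140:400,::-1],None,fx=2.3,fy=2.3))
for k,m in colour(c['img']).items():
  for a,uv in blobs(m,60,2000):print(k,a,uv.round(1),cast(c,uv,.079).round(4))"
```

```text
clock 10.2 at [ 0.5684 -0.2677  0.1428] travel [ 3.877  0.141 -0.008] ang [-0.001 -0.    -0.12 ] F [-0.6 -0.7 -0.2] open 0.0924
red 174 [339.3 200.1] [0.5919 0.1121 0.079 ]
red 66 [320.6 198.3] [0.5541 0.0969 0.079 ]
green 142 [217.5 304.1] [ 0.5706 -0.2735  0.079 ]
```

View pics/s3.png

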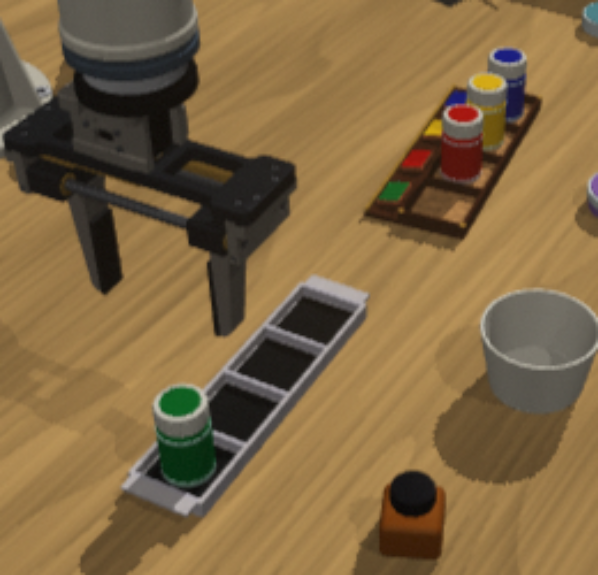

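The green jar stands upright in the rightmost bay (crop 186,440); the other three are untouched. Next is red.

>>> {"method": "drive_tool", "body": {
  "rows": [
    {"hand": 0,"travel": [0.3,0.01,0],"angular": [0,0,0]},
    {"hand": 0,"travel": [0.65,0.02,0],"angular": [0,0,0]},
    {"hand": 0,"travel": [0.97,0.035,0],"angular": [0,0,0]}
  ]
}}

```text
clock: 10.62
ee_pos: [0.5628, -0.1502, 0.1417]
eef_rot: [-2.133, -2.303, 0.002]
contact_force: [0.1, 0.5, 0.6]
opening: 0.0919
finger_force: 0.0
```

>>> {"method": "drive_tool", "body": {
  "rows": [
    {"hand": 0,"travel": [0.32,0.01,0],"angular": [0,0,0]},
    {"hand": 0,"travel": [0.65,0.02,0],"angular": [0,0,0]},
    {"hand": 0,"travel": [0.97,0.035,0],"angular": [0,0,0]}
  ]
}}

```text
clock: 11.0
ee_pos: [0.5581, -0.0338, 0.1418]
eef_rot: [-2.133, -2.304, 0.003]
contact_force: [0.1, -0.6, -0.0]
opening: 0.0916
finger_force: 0.0
```

>>> {"method": "drive_tool", "body": {
  "rows": [
    {"hand": 0,"travel": [0.32,0.01,0],"angular": [0,0,0]},
    {"hand": 0,"travel": [0.65,0.02,0],"angular": [0,0,0]},
    {"hand": 0,"travel": [0.97,0.035,0],"angular": [0,0,0]}
  ]
}}

```text
clock: 11.38
ee_pos: [0.5533, 0.0823, 0.1418]
eef_rot: [-2.133, -2.304, 0.003]
contact_force: [-0.1, 0.0, -0.3]
opening: 0.0917
finger_force: 0.0
```

>>> {"method": "drive_tool", "body": {
  "rows": [
    {"hand": 0,"travel": [0.32,0.01,0],"angular": [0,0,-0.04]},
    {"hand": 0,"travel": [0.65,0.02,0],"angular": [0,0,-0.08]},
    {"hand": 0,"travel": [0.97,0.035,0],"angular": [0,0,-0.12]},
    {"hand": 0,"travel": [0.97,0.035,0],"angular": [0,0,-0.12]},
    {"hand": 0,"travel": [0.97,0.035,0],"angular": [0,0,-0.12]}
  ]
}}

```text
clock: 12.0
ee_pos: [0.549, 0.1969, 0.1422]
eef_rot: [-2.022, -2.403, 0.003]
contact_force: [-1.2, 0.4, -0.4]
opening: 0.092
finger_force: 0.0
```

```bash
python3 -c "
from rig import *; from h import *
s=sense();plan(s,[.5495,.1974,.03],1.742)"
```

```text
clock 12.0 at [0.549  0.1969 0.1422] travel [0.004 0.007 0.935] ang [-0.003  0.001  0.   ] F [-1.2  0.4 -0.4] open 0.092
```

>>> {"method": "drive_tool", "body": {
  "rows": [
    {"hand": 0,"travel": [0,0,0.3],"angular": [0,0,0]},
    {"hand": 0,"travel": [0,0,0.6],"angular": [0,0,0]},
    {"hand": 0,"travel": [0,0,0.85],"angular": [0,0,0]},
    {"hand": 0,"travel": [0,0,0.95],"angular": [0,0,0]},
    {"hand": 0,"travel": [0,0,0.95],"angular": [0,0,0]},
    {"hand": 0,"travel": [0,0,0.95],"angular": [0,0,0]}
  ]
}}

```text
clock: 12.75
ee_pos: [0.5507, 0.1975, 0.0305]
eef_rot: [2.023, 2.402, 0.002]
contact_force: [-0.5, -0.0, 0.0]
opening: 0.0919
finger_force: 0.0
```

>>> {"method": "drive_tool", "body": {
  "rows": [
    {"hand": 60,"travel": [0,0,0],"angular": [0,0,0]},
    {"hand": 100,"travel": [0,0,0],"angular": [0,0,0]},
    {"hand": 180,"travel": [0,0,0],"angular": [0,0,0]},
    {"hand": 180,"travel": [0,0,0],"angular": [0,0,0]},
    {"hand": 180,"travel": [0,0,0],"angular": [0,0,0]},
    {"hand": 180,"travel": [0,0,0],"angular": [0,0,0]},
    {"hand": 180,"travel": [0,0,0],"angular": [0,0,0]}
  ],
  "force": 25
}}

```text
clock: 13.62
ee_pos: [0.5497, 0.1976, 0.0294]
eef_rot: [-2.023, -2.403, 0.0]
contact_force: [-0.2, -0.2, -0.0]
opening: 0.0414
finger_force: 25.0
```

```bash
python3 -c "
from rig import *; from h import *
s=sense();plan(s,[.5647,-.2039,.03],1.646)"
```

```text
clock 13.62 at [0.5497 0.1976 0.0294] travel [-3.318 -0.447 -0.005] ang [-0.     0.     0.122] F [-0.2 -0.2 -0. ] open 0.0414
```

>>> {"method": "drive_tool", "body": {
  "rows": [
    {"hand": 180,"travel": [0,0,-0.1],"angular": [0,0,0]},
    {"hand": 180,"travel": [0,0,-0.3],"angular": [0,0,0]},
    {"hand": 180,"travel": [0,0,-0.6],"angular": [0,0,0]},
    {"hand": 180,"travel": [0,0,-0.9],"angular": [0,0,0]},
    {"hand": 180,"travel": [0,0,-0.9],"angular": [0,0,0]},
    {"hand": 180,"travel": [0,0,-0.9],"angular": [0,0,0]}
  ]
}}

```text
clock: 14.38
ee_pos: [0.5493, 0.1973, 0.1372]
eef_rot: [-2.023, -2.403, 0.001]
contact_force: [-0.5, -0.7, -1.4]
opening: 0.0414
finger_force: 25.0
```

>>> {"method": "drive_tool", "body": {
  "rows": [
    {"hand": 180,"travel": [-0.2,-0.03,0],"angular": [0,0,0]},
    {"hand": 180,"travel": [-0.5,-0.07,0],"angular": [0,0,0]},
    {"hand": 180,"travel": [-0.83,-0.11,0],"angular": [0,0,0]}
  ]
}}

```text
clock: 14.75
ee_pos: [0.5526, 0.0962, 0.1358]
eef_rot: [-2.021, -2.403, 0.003]
contact_force: [1.3, 0.8, -1.4]
opening: 0.0416
finger_force: 25.0
```

>>> {"method": "drive_tool", "body": {
  "rows": [
    {"hand": 180,"travel": [-0.28,-0.03,0],"angular": [0,0,0]},
    {"hand": 180,"travel": [-0.55,-0.07,0],"angular": [0,0,0]},
    {"hand": 180,"travel": [-0.83,-0.11,0],"angular": [0,0,0]}
  ]
}}

```text
clock: 15.12
ee_pos: [0.5565, -0.0043, 0.1359]
eef_rot: [-2.022, -2.402, 0.003]
contact_force: [0.7, -0.8, -0.8]
opening: 0.0411
finger_force: 25.0
```

>>> {"method": "drive_tool", "body": {
  "rows": [
    {"hand": 180,"travel": [-0.28,-0.03,0],"angular": [0,0,0]},
    {"hand": 180,"travel": [-0.55,-0.07,0],"angular": [0,0,0]},
    {"hand": 180,"travel": [-0.83,-0.11,0],"angular": [0,0,0]}
  ]
}}

```text
clock: 15.5
ee_pos: [0.5605, -0.1045, 0.1358]
eef_rot: [-2.022, -2.401, 0.002]
contact_force: [0.7, -0.1, -1.6]
opening: 0.0413
finger_force: 25.0
```

>>> {"method": "drive_tool", "body": {
  "rows": [
    {"hand": 180,"travel": [-0.28,-0.03,0],"angular": [0,0,0.04]},
    {"hand": 180,"travel": [-0.55,-0.07,0],"angular": [0,0,0.08]},
    {"hand": 180,"travel": [-0.75,-0.1,0],"angular": [0,0,0.12]},
    {"hand": 180,"travel": [-0.83,-0.11,0],"angular": [0,0,0.12]},
    {"hand": 180,"travel": [-0.83,-0.11,0],"angular": [0,0,0.12]},
    {"hand": 180,"travel": [-0.83,-0.11,0],"angular": [0,0,0.12]}
  ]
}}

```text
clock: 16.25
ee_pos: [0.5654, -0.2031, 0.137]
eef_rot: [-2.133, -2.306, 0.0]
contact_force: [0.9, -0.0, -0.7]
opening: 0.0417
finger_force: 25.0
```

```bash
python3 -c "
from rig import *; from h import *
s=sense();plan(s,[.5647,-.2039,.0294],1.646)"
```

```text
clock 16.25 at [ 0.5654 -0.2031  0.137 ] travel [-0.007 -0.006  0.897] ang [-0.001 -0.001  0.003] F [ 0.9 -0.  -0.7] open 0.0417
```

>>> {"method": "drive_tool", "body": {
  "rows": [
    {"hand": 180,"travel": [-0.01,-0.005,0.2],"angular": [0,0,0]},
    {"hand": 180,"travel": [-0.01,-0.005,0.5],"angular": [0,0,0]},
    {"hand": 180,"travel": [-0.01,-0.005,0.75],"angular": [0,0,0]},
    {"hand": 180,"travel": [-0.01,-0.005,0.85],"angular": [0,0,0]},
    {"hand": 180,"travel": [-0.01,-0.005,0.88],"angular": [0,0,0]},
    {"hand": 180,"travel": [-0.01,-0.005,0.89],"angular": [0,0,0]},
    {"hand": 180,"travel": [-0.01,-0.005,0.9],"angular": [0,0,0]},
    {"hand": 180,"travel": [-0.01,-0.005,0.9],"angular": [0,0,0]},
    {"hand": 180,"travel": [-0.01,-0.005,0.9],"angular": [0,0,0]}
  ]
}}

```text
clock: 17.38
ee_pos: [0.5654, -0.2054, 0.0298]
eef_rot: [2.134, 2.305, 0.0]
contact_force: [0.1, 0.2, -1.3]
opening: 0.0416
finger_force: 25.0
```

>>> {"method": "drive_tool", "body": {
  "rows": [
    {"hand": 180,"travel": [0,0,0.006],"angular": [0,0,0]},
    {"hand": 180,"travel": [0,0,0.006],"angular": [0,0,0]},
    {"hand": 180,"travel": [0,0,0.006],"angular": [0,0,0]}
  ]
}}

```text
clock: 17.75
ee_pos: [0.5654, -0.2055, 0.0294]
eef_rot: [2.134, 2.305, 0.0]
contact_force: [-1.9, 1.0, 5.8]
opening: 0.0414
finger_force: 25.0
```

Contact as before. Release, rise, and go to yellow.

>>> {"method": "drive_tool", "body": {
  "rows": [
    {"hand": 120,"travel": [0,0,0],"angular": [0,0,0]},
    {"hand": 80,"travel": [0,0,0],"angular": [0,0,0]},
    {"hand": 0,"travel": [0,0,0],"angular": [0,0,0]},
    {"hand": 0,"travel": [0,0,0],"angular": [0,0,0]},
    {"hand": 0,"travel": [0,0,0],"angular": [0,0,0]},
    {"hand": 0,"travel": [0,0,-0.2],"angular": [0,0,0]},
    {"hand": 0,"travel": [0,0,-0.6],"angular": [0,0,0]},
    {"hand": 0,"travel": [0,0,-0.95],"angular": [0,0,0]},
    {"hand": 0,"travel": [0,0,-0.95],"angular": [0,0,0]},
    {"hand": 0,"travel": [0,0,-0.95],"angular": [0,0,0]}
  ]
}}

```text
clock: 19.0
ee_pos: [0.5647, -0.2051, 0.1422]
eef_rot: [-2.134, -2.305, 0.0]
contact_force: [-0.6, 0.3, -0.4]
opening: 0.0921
finger_force: 0.0
```

```bash
python3 -c "
from rig import *; from h import *
s=sense();plan(s,[.5407,.2649,.144],1.742)
c=read_camera('scene');cv2.imwrite('pics/s4.png',cv2.resize(c['img'][130:380,140:400,::-1],None,fx=2.3,fy=2.3))"
```

```text
clock 19.0 at [ 0.5647 -0.2051  0.1422] travel [ 3.92   0.102 -0.014] ang [-0.001 -0.    -0.12 ] F [-0.6  0.3 -0.4] open 0.0921
```

View pics/s4.png

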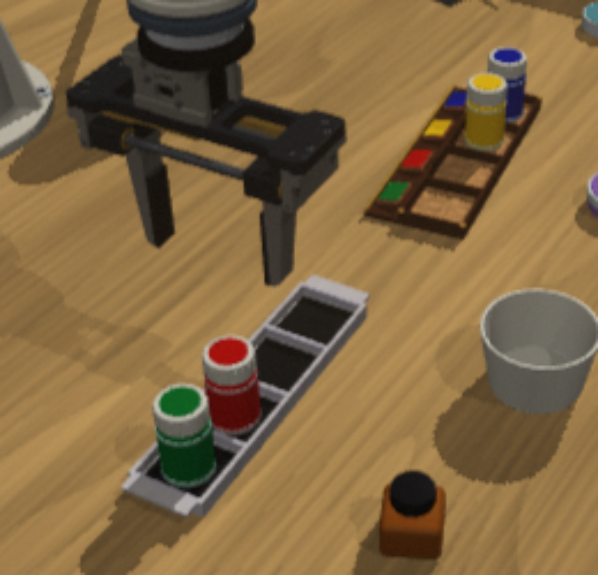

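The red jar stands upright in its bay (crop 232,390) next to green. Yellow is at (486,112) and blue at (506,85). On to yellow.

>>> {"method": "drive_tool", "body": {
  "rows": [
    {"hand": 0,"travel": [0.3,0.01,0],"angular": [0,0,0]},
    {"hand": 0,"travel": [0.65,0.02,0],"angular": [0,0,0]},
    {"hand": 0,"travel": [0.98,0.025,0],"angular": [0,0,0]}
  ]
}}

```text
clock: 19.42
ee_pos: [0.5579, -0.0865, 0.141]
eef_rot: [-2.133, -2.303, 0.002]
contact_force: [0.8, -0.3, -0.3]
opening: 0.0918
finger_force: 0.0
```

>>> {"method": "drive_tool", "body": {
  "rows": [
    {"hand": 0,"travel": [0.32,0.01,0],"angular": [0,0,0]},
    {"hand": 0,"travel": [0.65,0.02,0],"angular": [0,0,0]},
    {"hand": 0,"travel": [0.98,0.025,0],"angular": [0,0,0]}
  ]
}}

```text
clock: 19.8
ee_pos: [0.5518, 0.0309, 0.1411]
eef_rot: [-2.133, -2.304, 0.003]
contact_force: [0.3, -0.4, 0.3]
opening: 0.0923
finger_force: 0.0
```

>>> {"method": "drive_tool", "body": {
  "rows": [
    {"hand": 0,"travel": [0.32,0.01,0],"angular": [0,0,0]},
    {"hand": 0,"travel": [0.65,0.02,0],"angular": [0,0,0]},
    {"hand": 0,"travel": [0.98,0.025,0],"angular": [0,0,0]}
  ]
}}

```text
clock: 20.18
ee_pos: [0.5458, 0.1482, 0.141]
eef_rot: [-2.133, -2.304, 0.004]
contact_force: [0.8, 0.3, 0.7]
opening: 0.0921
finger_force: 0.0
```

>>> {"method": "drive_tool", "body": {
  "rows": [
    {"hand": 0,"travel": [0.32,0.01,0],"angular": [0,0,-0.04]},
    {"hand": 0,"travel": [0.65,0.02,0],"angular": [0,0,-0.08]},
    {"hand": 0,"travel": [0.98,0.025,0],"angular": [0,0,-0.12]},
    {"hand": 0,"travel": [0.98,0.025,0],"angular": [0,0,-0.12]},
    {"hand": 0,"travel": [0.98,0.025,0],"angular": [0,0,-0.12]}
  ]
}}

```text
clock: 20.8
ee_pos: [0.5401, 0.2639, 0.1414]
eef_rot: [-2.023, -2.403, 0.004]
contact_force: [-0.8, 0.6, -0.3]
opening: 0.0916
finger_force: 0.0
```

```bash
python3 -c "
from rig import *; from h import *
s=sense();plan(s,[.5407,.2649,.03],1.742)"
```

```text
clock 20.8 at [0.5401 0.2639 0.1414] travel [0.008 0.008 0.929] ang [-0.003  0.001  0.   ] F [-0.8  0.6 -0.3] open 0.0916
```

>>> {"method": "drive_tool", "body": {
  "rows": [
    {"hand": 0,"travel": [0,0,0.3],"angular": [0,0,0]},
    {"hand": 0,"travel": [0,0,0.6],"angular": [0,0,0]},
    {"hand": 0,"travel": [0,0,0.85],"angular": [0,0,0]},
    {"hand": 0,"travel": [0,0,0.94],"angular": [0,0,0]},
    {"hand": 0,"travel": [0,0,0.94],"angular": [0,0,0]},
    {"hand": 0,"travel": [0,0,0.94],"angular": [0,0,0]}
  ]
}}

```text
clock: 21.55
ee_pos: [0.5418, 0.2647, 0.0311]
eef_rot: [2.023, 2.402, 0.002]
contact_force: [-0.4, 0.1, 0.5]
opening: 0.0916
finger_force: 0.0
```

>>> {"method": "drive_tool", "body": {
  "rows": [
    {"hand": 60,"travel": [0,0,0],"angular": [0,0,0]},
    {"hand": 100,"travel": [0,0,0],"angular": [0,0,0]},
    {"hand": 180,"travel": [0,0,0],"angular": [0,0,0]},
    {"hand": 180,"travel": [0,0,0],"angular": [0,0,0]},
    {"hand": 180,"travel": [0,0,0],"angular": [0,0,0]},
    {"hand": 180,"travel": [0,0,0],"angular": [0,0,0]},
    {"hand": 180,"travel": [0,0,0],"angular": [0,0,0]}
  ],
  "force": 25
}}

```text
clock: 22.42
ee_pos: [0.5408, 0.2647, 0.0299]
eef_rot: [-2.023, -2.403, 0.0]
contact_force: [-0.0, 0.2, 0.4]
opening: 0.0415
finger_force: 25.0
```

```bash
python3 -c "
from rig import *; from h import *
s=sense();plan(s,[.5597,-.14,.03],1.646)"
```

```text
clock 22.43 at [0.5408 0.2647 0.0299] travel [-3.35e+00 -4.20e-01 -1.00e-03] ang [-0.     0.     0.122] F [-0.   0.2  0.4] open 0.0415
```

>>> {"method": "drive_tool", "body": {
  "rows": [
    {"hand": 180,"travel": [0,0,-0.1],"angular": [0,0,0]},
    {"hand": 180,"travel": [0,0,-0.3],"angular": [0,0,0]},
    {"hand": 180,"travel": [0,0,-0.6],"angular": [0,0,0]},
    {"hand": 180,"travel": [0,0,-0.9],"angular": [0,0,0]},
    {"hand": 180,"travel": [0,0,-0.9],"angular": [0,0,0]},
    {"hand": 180,"travel": [0,0,-0.9],"angular": [0,0,0]}
  ]
}}

```text
clock: 23.18
ee_pos: [0.5405, 0.2644, 0.1376]
eef_rot: [-2.023, -2.403, 0.001]
contact_force: [-0.2, -0.3, -1.5]
opening: 0.0415
finger_force: 25.0
```

>>> {"method": "drive_tool", "body": {
  "rows": [
    {"hand": 180,"travel": [-0.2,-0.03,0],"angular": [0,0,0]},
    {"hand": 180,"travel": [-0.5,-0.07,0],"angular": [0,0,0]},
    {"hand": 180,"travel": [-0.84,-0.105,0],"angular": [0,0,0]}
  ]
}}

```text
clock: 23.55
ee_pos: [0.5445, 0.161, 0.1366]
eef_rot: [-2.022, -2.403, 0.004]
contact_force: [0.1, -0.5, -2.2]
opening: 0.0415
finger_force: 25.0
```

>>> {"method": "drive_tool", "body": {
  "rows": [
    {"hand": 180,"travel": [-0.28,-0.03,0],"angular": [0,0,0]},
    {"hand": 180,"travel": [-0.55,-0.07,0],"angular": [0,0,0]},
    {"hand": 180,"travel": [-0.84,-0.105,0],"angular": [0,0,0]}
  ]
}}

```text
clock: 23.92
ee_pos: [0.5491, 0.0594, 0.1367]
eef_rot: [-2.023, -2.402, 0.003]
contact_force: [0.8, -0.5, -1.1]
opening: 0.0411
finger_force: 25.0
```

>>> {"method": "drive_tool", "body": {
  "rows": [
    {"hand": 180,"travel": [-0.28,-0.03,0],"angular": [0,0,0]},
    {"hand": 180,"travel": [-0.55,-0.07,0],"angular": [0,0,0]},
    {"hand": 180,"travel": [-0.84,-0.105,0],"angular": [0,0,0]}
  ]
}}

```text
clock: 24.3
ee_pos: [0.5536, -0.0418, 0.1367]
eef_rot: [-2.022, -2.402, 0.003]
contact_force: [0.6, 0.3, -0.8]
opening: 0.0413
finger_force: 25.0
```

>>> {"method": "drive_tool", "body": {
  "rows": [
    {"hand": 180,"travel": [-0.28,-0.03,0],"angular": [0,0,0.04]},
    {"hand": 180,"travel": [-0.55,-0.07,0],"angular": [0,0,0.08]},
    {"hand": 180,"travel": [-0.75,-0.1,0],"angular": [0,0,0.12]},
    {"hand": 180,"travel": [-0.83,-0.105,0],"angular": [0,0,0.12]},
    {"hand": 180,"travel": [-0.83,-0.105,0],"angular": [0,0,0.12]},
    {"hand": 180,"travel": [-0.83,-0.105,0],"angular": [0,0,0.12]}
  ]
}}

```text
clock: 25.05
ee_pos: [0.5594, -0.1394, 0.1376]
eef_rot: [-2.133, -2.306, 0.0]
contact_force: [0.5, 0.2, -0.9]
opening: 0.0412
finger_force: 25.0
```

```bash
python3 -c "
from rig import *; from h import *
s=sense();plan(s,[.5597,-.14,.03],1.646)"
```

```text
clock 25.05 at [ 0.5594 -0.1394  0.1376] travel [-0.005  0.003  0.897] ang [-0.001 -0.001  0.003] F [ 0.5  0.2 -0.9] open 0.0412
```

>>> {"method": "drive_tool", "body": {
  "rows": [
    {"hand": 180,"travel": [0,0,0.2],"angular": [0,0,0]},
    {"hand": 180,"travel": [0,0,0.5],"angular": [0,0,0]},
    {"hand": 180,"travel": [0,0,0.75],"angular": [0,0,0]},
    {"hand": 180,"travel": [0,0,0.85],"angular": [0,0,0]},
    {"hand": 180,"travel": [0,0,0.88],"angular": [0,0,0]},
    {"hand": 180,"travel": [0,0,0.89],"angular": [0,0,0]},
    {"hand": 180,"travel": [0,0,0.9],"angular": [0,0,0]},
    {"hand": 180,"travel": [0,0,0.905],"angular": [0,0,0]},
    {"hand": 180,"travel": [0,0,0.905],"angular": [0,0,0]}
  ]
}}

```text
clock: 26.18
ee_pos: [0.5602, -0.1402, 0.0299]
eef_rot: [2.134, 2.305, 0.001]
contact_force: [-0.1, 0.1, 1.7]
opening: 0.0414
finger_force: 25.0
```

>>> {"method": "drive_tool", "body": {
  "rows": [
    {"hand": 120,"travel": [0,0,0.002],"angular": [0,0,0]},
    {"hand": 80,"travel": [0,0,0],"angular": [0,0,0]},
    {"hand": 0,"travel": [0,0,0],"angular": [0,0,0]},
    {"hand": 0,"travel": [0,0,0],"angular": [0,0,0]},
    {"hand": 0,"travel": [0,0,0],"angular": [0,0,0]},
    {"hand": 0,"travel": [0,0,-0.2],"angular": [0,0,0]},
    {"hand": 0,"travel": [0,0,-0.6],"angular": [0,0,0]},
    {"hand": 0,"travel": [0,0,-0.95],"angular": [0,0,0]},
    {"hand": 0,"travel": [0,0,-0.95],"angular": [0,0,0]},
    {"hand": 0,"travel": [0,0,-0.95],"angular": [0,0,0]}
  ]
}}

```text
clock: 27.42
ee_pos: [0.5593, -0.1399, 0.1428]
eef_rot: [-2.134, -2.305, 0.0]
contact_force: [-0.5, -0.1, -1.0]
opening: 0.0919
finger_force: 0.0
```

```bash
python3 -c "
from rig import *; from h import *
s=sense();plan(s,[.5328,.325,.144],1.742)
c=read_camera('scene');cv2.imwrite('pics/s5.png',cv2.resize(c['img'][130:380,140:400,::-1],None,fx=2.3,fy=2.3))"
```

```text
clock 27.43 at [ 0.5593 -0.1399  0.1428] travel [ 3.88   0.078 -0.01 ] ang [-0.001 -0.    -0.12 ] F [-0.5 -0.1 -1. ] open 0.0919
```

View pics/s5.png

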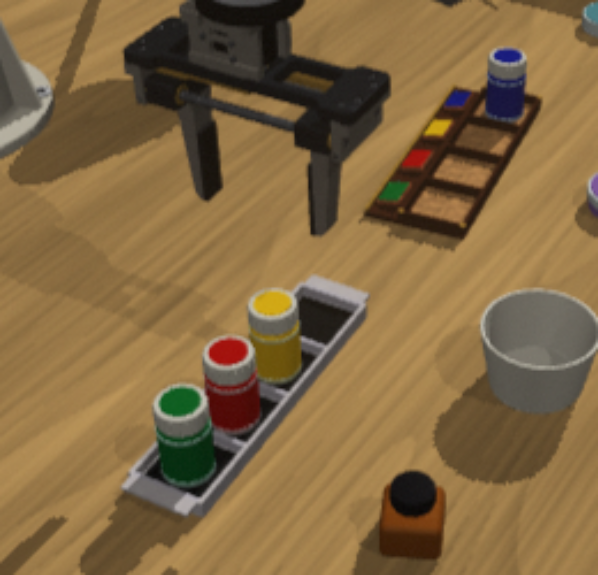

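Yellow stands upright in its bay (crop 275,340) and only blue remains, at (506,85).

>>> {"method": "drive_tool", "body": {
  "rows": [
    {"hand": 0,"travel": [0.3,0.01,0],"angular": [0,0,0]},
    {"hand": 0,"travel": [0.65,0.02,0],"angular": [0,0,0]},
    {"hand": 0,"travel": [0.97,0.02,0],"angular": [0,0,0]}
  ]
}}

```text
clock: 27.85
ee_pos: [0.552, -0.0226, 0.1416]
eef_rot: [-2.133, -2.303, 0.003]
contact_force: [0.0, 0.5, 0.5]
opening: 0.0919
finger_force: 0.0
```

>>> {"method": "drive_tool", "body": {
  "rows": [
    {"hand": 0,"travel": [0.32,0.01,0],"angular": [0,0,0]},
    {"hand": 0,"travel": [0.65,0.02,0],"angular": [0,0,0]},
    {"hand": 0,"travel": [0.97,0.02,0],"angular": [0,0,0]}
  ]
}}

```text
clock: 28.22
ee_pos: [0.5455, 0.0936, 0.1417]
eef_rot: [-2.133, -2.304, 0.003]
contact_force: [0.6, 0.2, -0.5]
opening: 0.092
finger_force: 0.0
```

>>> {"method": "drive_tool", "body": {
  "rows": [
    {"hand": 0,"travel": [0.32,0.01,0],"angular": [0,0,0]},
    {"hand": 0,"travel": [0.65,0.02,0],"angular": [0,0,0]},
    {"hand": 0,"travel": [0.97,0.02,0],"angular": [0,0,0]}
  ]
}}

```text
clock: 28.6
ee_pos: [0.539, 0.2096, 0.1416]
eef_rot: [-2.133, -2.305, 0.004]
contact_force: [0.9, -0.1, 1.0]
opening: 0.0919
finger_force: 0.0
```

>>> {"method": "drive_tool", "body": {
  "rows": [
    {"hand": 0,"travel": [0.32,0.01,0],"angular": [0,0,-0.04]},
    {"hand": 0,"travel": [0.65,0.02,0],"angular": [0,0,-0.08]},
    {"hand": 0,"travel": [0.97,0.02,0],"angular": [0,0,-0.12]},
    {"hand": 0,"travel": [0.97,0.02,0],"angular": [0,0,-0.12]},
    {"hand": 0,"travel": [0.97,0.02,0],"angular": [0,0,-0.12]}
  ]
}}

```text
clock: 29.22
ee_pos: [0.5327, 0.324, 0.1419]
eef_rot: [-2.023, -2.403, 0.004]
contact_force: [0.3, -0.8, -0.6]
opening: 0.0919
finger_force: 0.0
```

```bash
python3 -c "
from rig import *; from h import *
s=sense();plan(s,[.5328,.325,.03],1.742)"
```

```text
clock 29.23 at [0.5327 0.324  0.1419] travel [0.009 0.004 0.933] ang [-0.003  0.002  0.   ] F [ 0.3 -0.8 -0.6] open 0.0919
```

>>> {"method": "drive_tool", "body": {
  "rows": [
    {"hand": 0,"travel": [0,0,0.3],"angular": [0,0,0]},
    {"hand": 0,"travel": [0,0,0.6],"angular": [0,0,0]},
    {"hand": 0,"travel": [0,0,0.85],"angular": [0,0,0]},
    {"hand": 0,"travel": [0,0,0.945],"angular": [0,0,0]},
    {"hand": 0,"travel": [0,0,0.945],"angular": [0,0,0]},
    {"hand": 0,"travel": [0,0,0.945],"angular": [0,0,0]}
  ]
}}

```text
clock: 29.98
ee_pos: [0.5344, 0.3251, 0.0311]
eef_rot: [2.023, 2.402, 0.002]
contact_force: [-0.3, -0.2, 0.6]
opening: 0.0917
finger_force: 0.0
```

>>> {"method": "drive_tool", "body": {
  "rows": [
    {"hand": 60,"travel": [0,0,0],"angular": [0,0,0]},
    {"hand": 100,"travel": [0,0,0],"angular": [0,0,0]},
    {"hand": 180,"travel": [0,0,0],"angular": [0,0,0]},
    {"hand": 180,"travel": [0,0,0],"angular": [0,0,0]},
    {"hand": 180,"travel": [0,0,0],"angular": [0,0,0]},
    {"hand": 180,"travel": [0,0,0],"angular": [0,0,0]},
    {"hand": 180,"travel": [0,0,0],"angular": [0,0,0]}
  ],
  "force": 25
}}

```text
clock: 30.85
ee_pos: [0.5334, 0.3249, 0.0299]
eef_rot: [-2.023, -2.403, 0.0]
contact_force: [-0.5, -0.0, 0.1]
opening: 0.0416
finger_force: 25.0
```

```bash
python3 -c "
from rig import *; from h import *
s=sense();plan(s,[.555,-.0759,.03],1.646)"
```

```text
clock 30.85 at [0.5334 0.3249 0.0299] travel [-3.321e+00 -3.920e-01 -1.000e-03] ang [-0.     0.     0.122] F [-0.5 -0.   0.1] open 0.0416
```

>>> {"method": "drive_tool", "body": {
  "rows": [
    {"hand": 180,"travel": [0,0,-0.1],"angular": [0,0,0]},
    {"hand": 180,"travel": [0,0,-0.3],"angular": [0,0,0]},
    {"hand": 180,"travel": [0,0,-0.6],"angular": [0,0,0]},
    {"hand": 180,"travel": [0,0,-0.9],"angular": [0,0,0]},
    {"hand": 180,"travel": [0,0,-0.9],"angular": [0,0,0]},
    {"hand": 180,"travel": [0,0,-0.9],"angular": [0,0,0]}
  ]
}}

```text
clock: 31.6
ee_pos: [0.5331, 0.3246, 0.1376]
eef_rot: [-2.023, -2.403, 0.001]
contact_force: [-0.2, -0.5, -1.8]
opening: 0.041
finger_force: 25.0
```

>>> {"method": "drive_tool", "body": {
  "rows": [
    {"hand": 180,"travel": [-0.2,-0.03,0],"angular": [0,0,0]},
    {"hand": 180,"travel": [-0.5,-0.06,0],"angular": [0,0,0]},
    {"hand": 180,"travel": [-0.83,-0.1,0],"angular": [0,0,0]}
  ]
}}

```text
clock: 31.98
ee_pos: [0.5376, 0.2224, 0.1366]
eef_rot: [-2.022, -2.403, 0.004]
contact_force: [0.3, 0.0, -0.7]
opening: 0.0413
finger_force: 25.0
```

>>> {"method": "drive_tool", "body": {
  "rows": [
    {"hand": 180,"travel": [-0.28,-0.03,0],"angular": [0,0,0]},
    {"hand": 180,"travel": [-0.55,-0.06,0],"angular": [0,0,0]},
    {"hand": 180,"travel": [-0.83,-0.1,0],"angular": [0,0,0]}
  ]
}}

```text
clock: 32.35
ee_pos: [0.5426, 0.122, 0.1367]
eef_rot: [-2.023, -2.402, 0.003]
contact_force: [0.2, -0.4, -1.5]
opening: 0.0412
finger_force: 25.0
```

>>> {"method": "drive_tool", "body": {
  "rows": [
    {"hand": 180,"travel": [-0.28,-0.03,0],"angular": [0,0,0]},
    {"hand": 180,"travel": [-0.55,-0.06,0],"angular": [0,0,0]},
    {"hand": 180,"travel": [-0.83,-0.1,0],"angular": [0,0,0]}
  ]
}}

```text
clock: 32.72
ee_pos: [0.5475, 0.0221, 0.1367]
eef_rot: [-2.023, -2.402, 0.003]
contact_force: [0.6, 0.4, -1.1]
opening: 0.0414
finger_force: 25.0
```

>>> {"method": "drive_tool", "body": {
  "rows": [
    {"hand": 180,"travel": [-0.28,-0.03,0],"angular": [0,0,0.04]},
    {"hand": 180,"travel": [-0.55,-0.06,0],"angular": [0,0,0.08]},
    {"hand": 180,"travel": [-0.75,-0.09,0],"angular": [0,0,0.12]},
    {"hand": 180,"travel": [-0.83,-0.095,0],"angular": [0,0,0.12]},
    {"hand": 180,"travel": [-0.83,-0.095,0],"angular": [0,0,0.12]},
    {"hand": 180,"travel": [-0.83,-0.095,0],"angular": [0,0,0.12]}
  ]
}}

```text
clock: 33.48
ee_pos: [0.5544, -0.0751, 0.1377]
eef_rot: [-2.133, -2.306, 0.0]
contact_force: [-0.2, 0.5, -1.9]
opening: 0.0412
finger_force: 25.0
```

```bash
python3 -c "
from rig import *; from h import *
s=sense();plan(s,[.555,-.0759,.03],1.646)"
```

```text
clock 33.48 at [ 0.5544 -0.0751  0.1377] travel [-0.007  0.005  0.897] ang [-0.001 -0.     0.003] F [-0.2  0.5 -1.9] open 0.0412
```

>>> {"method": "drive_tool", "body": {
  "rows": [
    {"hand": 180,"travel": [0,0,0.2],"angular": [0,0,0]},
    {"hand": 180,"travel": [0,0,0.5],"angular": [0,0,0]},
    {"hand": 180,"travel": [0,0,0.75],"angular": [0,0,0]},
    {"hand": 180,"travel": [0,0,0.85],"angular": [0,0,0]},
    {"hand": 180,"travel": [0,0,0.88],"angular": [0,0,0]},
    {"hand": 180,"travel": [0,0,0.89],"angular": [0,0,0]},
    {"hand": 180,"travel": [0,0,0.9],"angular": [0,0,0]},
    {"hand": 180,"travel": [0,0,0.905],"angular": [0,0,0]},
    {"hand": 180,"travel": [0,0,0.905],"angular": [0,0,0]}
  ]
}}

```text
clock: 34.6
ee_pos: [0.5551, -0.0758, 0.0298]
eef_rot: [2.134, 2.305, 0.001]
contact_force: [0.4, 0.7, 2.5]
opening: 0.0412
finger_force: 25.0
```

>>> {"method": "drive_tool", "body": {
  "rows": [
    {"hand": 120,"travel": [0,0,0],"angular": [0,0,0]},
    {"hand": 80,"travel": [0,0,0],"angular": [0,0,0]},
    {"hand": 0,"travel": [0,0,0],"angular": [0,0,0]},
    {"hand": 0,"travel": [0,0,0],"angular": [0,0,0]},
    {"hand": 0,"travel": [0,0,0],"angular": [0,0,0]},
    {"hand": 0,"travel": [0,0,-0.2],"angular": [0,0,0]},
    {"hand": 0,"travel": [0,0,-0.6],"angular": [0,0,0]},
    {"hand": 0,"travel": [0,0,-0.95],"angular": [0,0,0]},
    {"hand": 0,"travel": [0,0,-0.95],"angular": [0,0,0]},
    {"hand": 0,"travel": [0,0,-0.95],"angular": [0,0,0]}
  ]
}}

```text
clock: 35.85
ee_pos: [0.5542, -0.0757, 0.1428]
eef_rot: [-2.134, -2.305, 0.001]
contact_force: [0.2, 0.2, 0.2]
opening: 0.092
finger_force: 0.0
```

>>> {"method": "drive_tool", "body": {
  "rows": [
    {"hand": 0,"travel": [0.3,-0.3,-0.1],"angular": [0,0,0]},
    {"hand": 0,"travel": [0.6,-0.6,-0.2],"angular": [0,0,0]},
    {"hand": 0,"travel": [0.9,-0.9,-0.3],"angular": [0,0,0]},
    {"hand": 0,"travel": [0.9,-0.9,-0.3],"angular": [0,0,0]},
    {"hand": 0,"travel": [0.9,-0.9,-0.3],"angular": [0,0,0]},
    {"hand": 0,"travel": [0.9,-0.9,-0.3],"angular": [0,0,0]}
  ]
}}

```text
clock: 36.6
ee_pos: [0.4392, 0.0231, 0.1786]
eef_rot: [-2.135, -2.304, 0.001]
contact_force: [-1.0, -0.2, -0.3]
opening: 0.0919
finger_force: 0.0
```

```bash
python3 -c "
from rig import *; from h import *
c=read_camera('scene');cv2.imwrite('pics/s6.png',c['img'][:,:,::-1])
print(sense()['clock'])"
```

```text
36.65
```

View pics/s6.png

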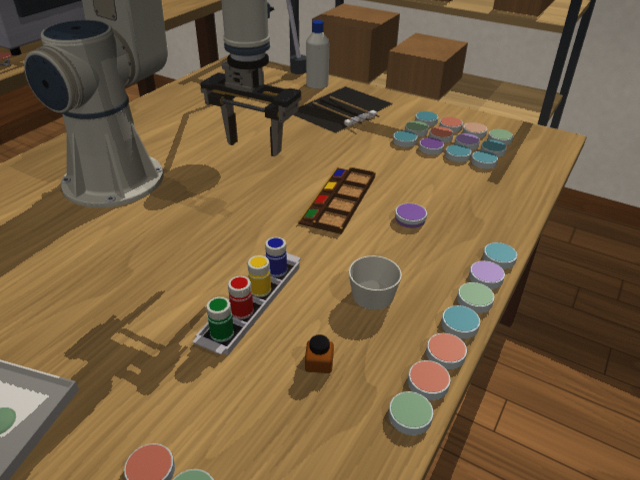

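All four jars are upright in the bench rack: blue (276,256), yellow (259,276), red (240,298), green (220,320). The store rack is empty apart from its tiles, and the dish, tub and ink bottle have not moved.

```bash
python3 -c "
from rig import *
print(job_done())"
```

```text
the job is handed in; nothing more can be done
None
```

The four jars stand upright in the bench rack in the order blue, yellow, red, green from left to right; the dish, tub and ink bottle were left alone, and the job was handed in at about 37 s.

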